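# Open the swing clamp and hold a drive housing home in the corner of its assembly fixture

### The job

Turn the black knob of the swing clamp fully anticlockwise, to its stop, so that the clamp arm no longer blocks the corner of the white assembly fixture. Then pick up the cast housing from the bench, set it flat on the fixture plate with its cable stub pointing away from the far fence, and press it into the corner so that it bears squarely on both fences at once. Finish while still holding it pressed there, do not let go, and leave the screwdriver, the red bin and the steel ring where they are.

Things in the scene. Friction and masses are not known exactly. Their poses are not given: they have to be found in the camera images.
- fixture: Fixed white plastic plate, 12 mm thick, with two fences and the swing clamp. Origin on the bench under the plate, which spans x -100..100, y -80..130 mm about it. The corner: inner fence faces are the planes x = +50 mm (far fence) and y = +45 mm (left fence). A housing fully home, at the fixture's own yaw, has its origin at x 8, y 11, z 12 mm in this frame.
- fence_far: Aluminium bar 16 x 80 x 34 mm on the plate (its top 46 mm above the bench), long along the fixture's y; origin at the centre of its underside, at fixture (58, -5, 12) mm. Its inner face, 8 mm to its -x side, faces the fixture's -x. Rigidly fixed; ground smooth (the housing slides on plate and fences with friction about 0.25).
- fence_left: Aluminium bar 95 x 16 x 34 mm on the plate (top 46 mm above the bench), long along the fixture's x; origin at the centre of its underside, at fixture (-7.5, 53, 12) mm. Its inner face, 8 mm to its -y side, faces the fixture's -y. Rigidly fixed; about 10 mm is left open between the two fences' ends.
- clamp (a joint): Angle of the swing clamp about its upright axis, rad: 0 = rigid end stop, fully anticlockwise seen from above, arm along the fixture's +x, outside the left fence; grows clockwise, at most 1.5. Starts at 1.05 to 1.4, the arm then over the corner. Stays where it is left, turns with about 0.05 N m.
- clamp_grip (a point): Point on the clamp's axis inside the black bar knob, 81 mm above the bench, at fixture x -30, y 100 mm: the height to grip at. The bar is 46 mm long (in line with the clamp arm: fixture yaw minus clamp), 14 mm thick, 62 to 96 mm above the bench. Below it the steel arm, 18 mm wide, reaches 82 mm from the axis, 49 to 59 mm above the bench.
- housing: Loose cast aluminium housing, about 0.55 kg: block 84 (its x) x 68 (its y) x 48 mm high; on top a centred square boss, 38 x 38 mm, 30 mm high, sides parallel to the block's, the place to grip; a steel cable stub (18 mm in diameter, 22 mm long, 26 mm up) sticks out of its -x face. Origin at the centre of its underside. Starts upright, yaw within 0.6 rad.
- boss_top (a point): Centre of the top of the housing's square boss, 78 mm above the housing's underside.
- screwdriver: Bystander: loose screwdriver with a black handle, 190 mm long, lying on the bench.
- bin: Bystander: loose red plastic open bin, 110 x 150 x 60 mm, origin at the centre of its underside.
- flange: Bystander: loose steel ring, 64 mm outside diameter, 32 mm hole, 14 mm high, origin at the centre of its underside.
There are look-alikes about, which are no part of the job. Of the things shaped like the housing, the aluminium one is meant.

How it is judged:
On the way:
1. the clamp is turned anticlockwise to its stop while the housing is still out of the corner (value of joint clamp below 0.08 rad and horizontal distance between housing and fixture above 0.06 m), for 0.2 s.
At the end, for the whole second after the job is handed in: Clamp within 0.1 rad of its stop; housing flat on the plate, square to the fixture within 0.05 rad and within 4 mm of home in the corner, pressing each fence with over 1.5 N, fingers still on it with over 1 N, not moving (value of joint clamp below 0.1 rad and x of housing in the frame of fixture between 0.004 and 0.012 m and y of housing in the frame of fixture between 0.007 and 0.015 m and z of housing in the frame of fixture between 0.009 and 0.016 m and angle between the x axis of housing and the x axis of fixture, either way round below 0.05 rad and angle between housing's own z axis and vertical below 0.05 rad and contact force between housing and fence_far above 1.5 N and contact force between housing and fence_left above 1.5 N and contact force between the fingers and housing above 1 N and linear speed of housing below 0.02 m/s); the arm keeps its last pose, push and grip.
It fails at once if a bystander (screwdriver, bin, ring) is moved by more than 20 mm (distance of any of screwdriver, bin, flange from where it was at the start of the episode above 0.02 m).
It also fails if it takes over 64 s, if anything falls off the work surface, if the arm or the gripper's body presses on something with over 40 N, if the wrist force passes 120 N, or if a joint passes its speed limit or range.

### The arm

A 6-joint arm with a two-finger parallel gripper is mounted at the origin on the work surface. World frame = base frame: x ahead of the robot, y to its left, z up, the work surface at z = 0. Lengths are in m, angles in rad, forces in N, time in s.
With the tool pointing down it reaches from about 0.325 to 0.75 m from the base axis. Payload 7.6 kg.
Tool frame: the origin (TCP) lies midway between the tips of the shut fingers; the grasp point (between the pads) lies 19 mm behind it; z points along the fingers, y is the line along which they close (so a half turn about z gives the same grasp; the last joint's range is limited). The gripper opens to 85 mm and grips with 20 to 120 N. Pads are 22 mm wide; open, the fingers measure 114 mm over their backs; the gripper's body (76 mm by 85 mm) begins 54 mm behind the grasp point. The pads swing forward as they close: fully open they stand 13 mm farther back than shut.
Start: joints at [1.15, 0.052, 1.401, -0, 1.689, -0.07], TCP at [0.18, 0.493, 0.231] pointing down, gripper open.
Joint ranges: [-2.9, 2.9], [-0.91, 2.17], [0.12, 2.37], [-1.06, 4.2], [0.26, 2.73], [-2.93, 2.93]. Speed limits (rad/s): [2.57, 2.57, 3.01, 3.14, 3.14, 3.14].

### API

Orientations are given as [roll, pitch, yaw] about the fixed x, y, z axes, in that order (R = Rz(yaw) Ry(pitch) Rx(roll)).
In Python, from cell import sensors, cams, ticket, finder gives the robot as it stands.
- The arm moves only by the tool send_rows, never from a script. Its argument "rows" is a list of rows, each a list of 6 numbers: the shift along the tool's x, y, z in mm, then the turn, a rotation vector about the tool's x, y, z in rad. A call has 1 to 8 rows; each row is the pose to reach, as a shift and turn from the pose commanded when the call began, along the tool's axes at that moment; what a row does not reach only later rows make up. A row lasts 1/10 s, in which the tool goes at most 50 mm and 8.59 degrees, less where a joint would pass 70% of its speed; a pose out of reach is approached as far as the arm can. A call with a gripper value outside its range is refused whole. "gripper" is the finger opening in mm, from 0 to 85.4, set as the call begins (left out, the last holds). The fingers move at their own pace and stop on an object; "force" is the grip in N (left out, the last holds). Time passes only in rows, so rows that repeat a pose let the fingers close. It gives the time, the measured TCP pose, the force, the opening and the grip force at its end, in the units of the state.
- sensors.observe(): the state, without advancing time (a new reading comes with each control period).
- cams.snapshot(name): name is "scene" or "top"; returns the picture (420x560x3 uint8, red, green, blue); there is no depth.
- cams.camera_info(name): a dict with "mtx" (3x3 intrinsics, pixels), "T" (4x4, takes a point from camera to world coordinates). Camera axes: x right, y down, z forward; pixel columns grow to the right and rows downward; lengths in m; the calibration is good to about 2 mm. A picture is of the moment at which its call begins. camera_info takes no time and is no camera call.
- ticket.job_done(): hands the job in; it is judged then, once.
Trained networks look in the newest picture that a camera, given by its name, has taken for a name from the list of things; names that differ only in an ending like _2 or _b are one class to them, and where a whole thing is asked for, a point or a joint stands for the part that bears it (a point fixed in the world has none). Each returns a list of dicts, best first, with "conf" (0 to 1); they miss things now and then, are a little off and sometimes report something else, mostly with a low value. They report only what shows in the picture. A call takes as long as a camera call. They do not tell look-alikes from the thing itself.
- finder.spot_in(camera, thing): "xyz" ([x, y, z] in m, in world coordinates, good to about 4 mm: the middle of the surface that is visible of it).
- finder.place_of(camera, thing): "xyz" ([x, y, z] in m, in world coordinates, good to about 4 mm: a listed point, or the origin of a listed thing).
The state is a dict: "time_s": time; "qpos": joint angles; "dq": joint speeds; "joint_torque": joint torques, N m; "position": TCP position; "orientation": TCP orientation; "ft_force": force on the tool from outside, world axes, zero at the start; "torque": the same for the moment, N m; "gripper_width": finger opening in m; "grip_force": force on a finger pad.
Only numpy, scipy, OpenCV 4.12 (cv2) and the standard library are available. Lean on these libraries where they do the work, as an engineer would, in place of code of your own. Each camera call takes 0.05 s, during which the arm holds its last target. There are 200 camera calls.

## Working session

There is one attempt and no reset: what is moved stays moved. The work goes in short steps, Python scripts to look and compute and a tool call to move; the robot and the scene stay as the last step left them, time stands still between calls to the robot, and variables do not carry over. Pictures are saved under pics/ and viewed, at most 10 in all, crops included, and the job is handed in when it is done.

Besides the shell and the picture viewer there is one more tool, called after "Request:" as name([rows], argument=value, ...), one row to a line, values as JSON. send_rows: Moves the arm, as the interface text tells. Its arguments: {"type":"object","properties":{"rows":{"type":"array","items":{"type":"array","items":{"type":"number"}}},"gripper":{"type":"number"},"force":{"type":"number"}},"required":["rows"]}

```bash
mkdir -p pics; ls; python3 - <<'E'
from cell import sensors,cams,ticket,finder
import cv2,numpy as np
for c in ("scene","top"):
    im=cams.snapshot(c); cv2.imwrite(f"pics/{c}0.png",im[:,:,::-1])
    i=cams.camera_info(c); print(c,np.round(i["mtx"],1).tolist(),np.round(i["T"],4).tolist())
    for t in ("fixture","fence_far","fence_left","clamp_grip","housing","boss_top","screwdriver","bin","flange"):
        print(c,t,[(np.round(d["xyz"],3).tolist(),round(d["conf"],2)) for d in finder.place_of(c,t)])
o=sensors.observe();print(o["time_s"],o["position"],o["orientation"],o["gripper_width"])
E
```

```text
pics
scene [[406.8, 0.0, 279.5], [0.0, 406.8, 218.9], [0.0, 0.0, 1.0]] [[0.112, 0.8317, -0.5438, 1.238], [0.9937, -0.0905, 0.0663, -0.0851], [0.0059, -0.5478, -0.8366, 1.1449], [0.0, 0.0, 0.0, 1.0]]
scene fixture [([0.588, 0.114, 0.002], 0.63)]
scene fence_far [([0.643, 0.122, 0.012], 0.59)]
scene fence_left [([0.564, 0.166, 0.011], 0.58)]
scene clamp_grip [([0.534, 0.205, 0.079], 0.54)]
scene housing [([0.597, -0.381, -0.003], 0.87), ([0.472, -0.282, 0.005], 0.86), ([0.314, -0.321, 0.0], 0.81), ([0.447, -0.436, 0.003], 0.71)]
scene boss_top [([0.444, -0.436, 0.08], 0.93), ([0.597, -0.38, 0.081], 0.83), ([0.474, -0.28, 0.076], 0.69), ([0.318, -0.318, 0.079], 0.61)]
scene screwdriver [([0.473, -0.28, 0.005], 0.72)]
scene bin [([0.514, 0.442, 0.005], 0.55)]
scene flange [([0.703, -0.259, -0.0], 0.49)]
top [[380.0, 0.0, 285.2], [0.0, 380.0, 216.0], [0.0, 0.0, 1.0]] [[0.0403, -0.9784, 0.2029, 0.3277], [-0.9992, -0.0406, 0.003, 0.0076], [0.0053, -0.2029, -0.9792, 1.0738], [0.0, 0.0, 0.0, 1.0]]
top fixture [([0.586, 0.114, 0.003], 0.72)]
top fence_far [([0.648, 0.124, 0.012], 0.52)]
top fence_left [([0.567, 0.163, 0.01], 0.75)]
top clamp_grip [([0.533, 0.207, 0.081], 0.86)]
top housing [([0.596, -0.386, 0.001], 0.94), ([0.445, -0.435, -0.004], 0.93), ([0.479, -0.275, -0.004], 0.83), ([0.316, -0.32, 0.003], 0.63)]
top boss_top [([0.478, -0.277, 0.08], 0.88), ([0.596, -0.38, 0.078], 0.69), ([0.448, -0.437, 0.079], 0.67), ([0.315, -0.319, 0.076], 0.66), ([0.585, 0.113, 0.002], 0.36)]
top screwdriver [([0.786, -0.062, -0.001], 0.76)]
top bin [([0.516, 0.438, 0.001], 0.86)]
top flange [([0.709, -0.257, -0.003], 0.73)]
1.0 [0.18040589 0.49305505 0.2313382 ] [3.14147533e+00 6.37956595e-06 2.79080125e+00] 0.085279866071752
```

View pics/scene0.png

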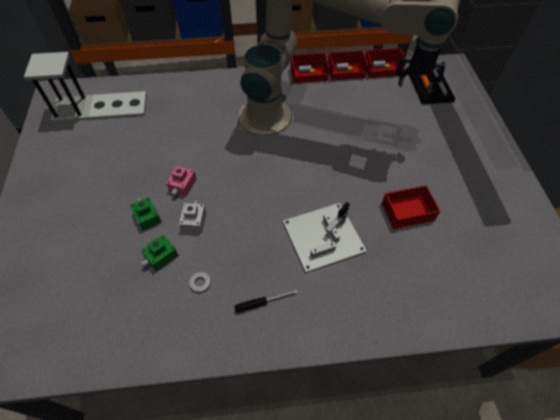

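View pics/top0.png

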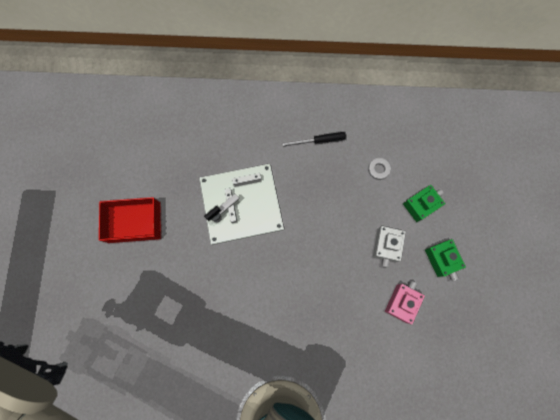

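The scene picture shows four housing-shaped things: pink at scene (180,178) / top (406,303), green at (145,212) / (446,258), green at (159,251) / (424,202), and the bare aluminium one at (192,215) / (391,243). I choose the aluminium one. Its stub is at top (386,262), already pointing towards the robot. The fixture is at top (242,204), with the knob at (212,213) and the arm over the corner.

```bash
cat > h.py <<'E'
import cv2,numpy as np
from cell import sensors,cams,ticket,finder
def proj(c,P):
    i=cams.camera_info(c);T=np.linalg.inv(i["T"]);p=np.atleast_2d(P)@T[:3,:3].T+T[:3,3];p=p@np.array(i["mtx"]).T
    return p[:,:2]/p[:,2:]
def ortho(c,im,z,cx,cy,w,s=2000):
    # rectified at height z; image up=+x, left=+y; s px per m
    h=w/2;W=np.array([[cx+h,cy+h,z],[cx+h,cy-h,z],[cx-h,cy-h,z],[cx-h,cy+h,z]]);n=w*s
    H=cv2.getPerspectiveTransform(proj(c,W).astype(np.float32),np.float32([[0,0],[n,0],[n,n],[0,n]]))
    return cv2.warpPerspective(im,H,(int(n),int(n)),flags=cv2.INTER_CUBIC)
def tri(pix):
    A=[];b=[]
    for c,p in pix.items():
        i=cams.camera_info(c);T=np.array(i["T"]);d=T[:3,:3]@np.linalg.solve(i["mtx"],[*p,1]);d/=np.linalg.norm(d)
        M=np.eye(3)-np.outer(d,d);A.append(M);b.append(M@T[:3,3])
    return np.linalg.lstsq(np.vstack(A),np.hstack(b),rcond=None)[0]
E
python3 - <<'E'
from h import *
t=cv2.imread("pics/top0.png");s=cv2.imread("pics/scene0.png")
for c,im in(("top",t),("scene",s)):
    o=ortho(c,im,.012,.588,.114,.3)
    m=cv2.inRange(o,(150,150,150),(255,255,255));m=cv2.morphologyEx(m,cv2.MORPH_CLOSE,np.ones((25,25)))
    k=max(cv2.findContours(m,0,2)[0],key=cv2.contourArea);r=cv2.minAreaRect(cv2.convexHull(k))
    e=np.array(r[0]);print(c,"plate centre",.588+.15-e[1]/2000,.114+.15-e[0]/2000,np.array(r[1])/2000,"ang",r[2])
a=ortho("top",t,.012,.588,.114,.28,1400);b=ortho("top",t,.078,.478,-.278,.14,2800);c=ortho("scene",s,.078,.478,-.278,.14,2800)
d=np.zeros((392,392*2+0,3),np.uint8)
cv2.imwrite("pics/crop1.png",np.hstack([a,b])[:, :])
cv2.imwrite("pics/crop2.png",np.hstack([ortho("scene",s,.012,.588,.114,.28,1400),c]))
E
```

```text
top plate centre 0.5814760284423828 0.1429582061767578 [0.20201772 0.21647084] ang 75.77753448486328
scene plate centre 0.5787407836914062 0.1393663024902344 [0.19470763 0.20580284] ang 75.86540222167969
```

View pics/crop1.png

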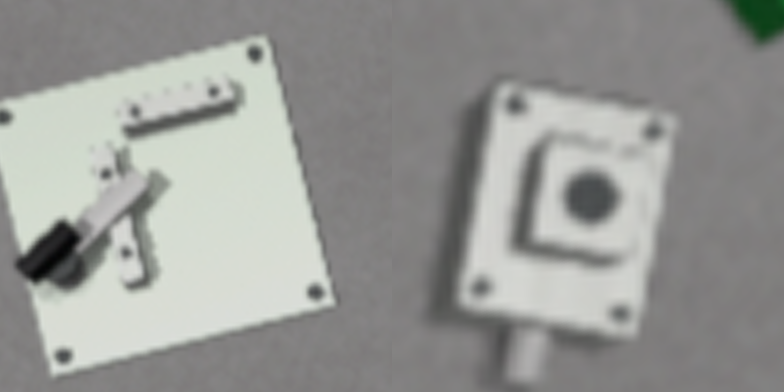

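View pics/crop2.png

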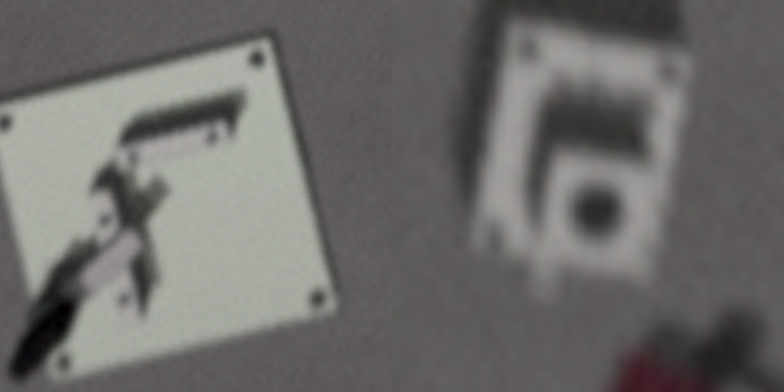

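The crops confirm it: a grey-white aluminium block, boss dot at (592,195), stub at (527,355), yaw about -0.18. The fixture yaw comes from the plate holes at (255,54), (316,292), (64,356) and (5,117), about 0.247. The knob is at (50,252) with its arm pointing up and right over the corner.

```bash
cat >> h.py <<'E'
from scipy.spatial.transform import Rotation as Ro
def go(x,y,z,yaw,frm=None):
    # shift/turn in tool axes from measured (or given x,y,z,yaw) pose to target, tool down
    if frm is None: o=sensors.observe();p=o["position"];R=Ro.from_euler("xyz",o["orientation"])
    else: p=np.array(frm[:3]);R=Ro.from_euler("xyz",[np.pi,0,frm[3]])
    G=Ro.from_euler("xyz",[np.pi,0,yaw])
    print("move",np.round(R.inv().apply(np.array([x,y,z])-p)*1000,1).tolist(),np.round((R.inv()*G).as_rotvec(),3).tolist())
E
python3 - <<'E'
from h import *
t=cv2.imread("pics/top0.png");s=cv2.imread("pics/scene0.png")
def back(c,z,cx,cy,w,sc,px):
    return proj(c,[cx+w/2-px[1]/sc,cy+w/2-px[0]/sc,z])[0]
print("boss dot",tri({"top":back("top",.078,.478,-.278,.14,2800,(200,195)),"scene":back("scene",.078,.478,-.278,.14,2800,(205,212))}))
print("plate",tri({"top":back("top",.012,.588,.114,.28,1400,(160,204.75)),"scene":back("scene",.012,.588,.114,.28,1400,(160.75,210.25))}))
kp={}
for c,im in(("top",t),("scene",s)):
    o=ortho(c,im,.096,.533,.2055,.1,4000)
    m=cv2.inRange(o,(0,0,0),(45,45,45));n,l,st,ce=cv2.connectedComponentsWithStats(m);k=1+np.argmax(st[1:,4])
    r=cv2.minAreaRect(np.argwhere(l==k)[:,::-1].astype(np.float32));print(c,ce[k],np.array(r[1])/4000,r[2]);kp[c]=back(c,.096,.533,.2055,.1,4000,ce[k])
print("knob",tri(kp))
go(.533,.2055,.12,2.22)
E
```

```text
boss dot [ 0.47728766 -0.27881199  0.08446409]
plate [0.58056908 0.13868919 0.01671223]
top [217.15285794 211.08648296] [0.01919221 0.04129065] 46.93059158325195
scene [222.59207387 139.69281046] [0.02339428 0.07356384] 27.15979766845703
knob [0.53451117 0.20537625 0.07536786]
move [-429.9, -148.9, 111.3] [0.0, -0.0, 0.571]
```

Request:
send_rows([
  [-430,-149,80,0,0,0.55],
  [-430,-149,80,0,0,0.55],
  [-430,-149,80,0,0,0.55],
  [-430,-149,80,0,0,0.55],
  [-430,-149,80,0,0,0.55],
  [-430,-149,80,0,0,0.55],
  [-430,-149,80,0,0,0.55],
  [-430,-149,80,0,0,0.55],
], gripper=50)

```text
time_s: 1.8
position: [0.487, 0.2424, 0.1619]
orientation: [3.141, 0.0, 2.241]
ft_force: [0.1, 1.1, 0.2]
gripper_width: 0.0497
grip_force: 0.0
```

```bash
python3 -c "
from h import *
o=sensors.observe();print(o['time_s'],o['position'],o['orientation'])
go(.5335,.205,.12,2.24)"
```

```text
1.8 [0.48703607 0.24244026 0.16190743] [3.14096986e+00 2.09368818e-05 2.24068933e+00]
move [-58.2, 13.1, 41.9] [0.001, 0.0, 0.001]
```

Request:
send_rows([
  [-58,13,42,0,0,0],
  [-58,13,42,0,0,0],
  [-58,13,42,0,0,0],
  [-58,13,42,0,0,0],
])

```text
time_s: 2.2
position: [0.5317, 0.2068, 0.1202]
orientation: [-3.141, -0.001, 2.24]
ft_force: [-0.0, -0.6, 0.8]
gripper_width: 0.0502
grip_force: 0.0
```

```bash
python3 -c "
from h import *
go(.5335,.205,.066,2.24)
for c in('top','scene'):
    im=cams.snapshot(c)[:,:,::-1]; cv2.imwrite(f'/tmp/{c}.png',im)
    globals()[c]=im
cv2.imwrite('pics/c3.png',np.hstack([cv2.resize(top[150:250,160:260],(400,400),interpolation=2),cv2.resize(scene[160:260,280:380],(400,400),interpolation=2)]))"
```

```text
move [-2.5, 0.3, 54.2] [-0.0, -0.001, 0.0]
```

View pics/c3.png

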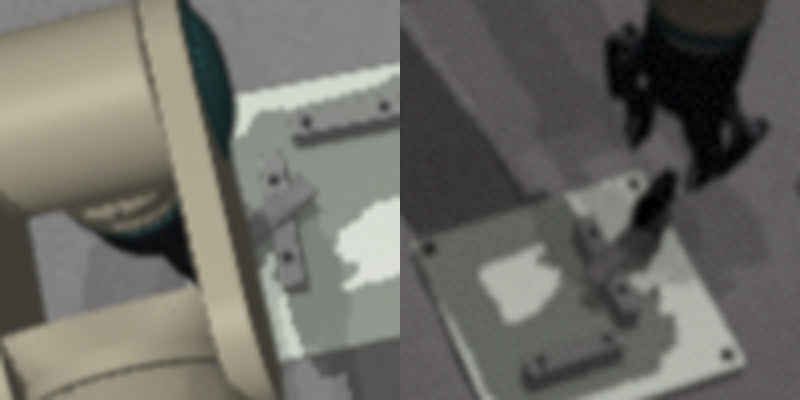

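In the right half (scene view), the open fingers straddle the knob, whose top is at about (660,190). The arm hides the knob from the top camera. The alignment looks right, so I descend and grip.

Request:
send_rows([
  [-2,0,25,0,0,0],
  [-2,0,54,0,0,0],
  [-2,0,54,0,0,0],
  [-2,0,54,0,0,0],
])

```text
time_s: 2.7
position: [0.5329, 0.2059, 0.0673]
orientation: [3.141, 0.0, 2.242]
ft_force: [-0.7, 0.8, 1.2]
gripper_width: 0.05
grip_force: 0.0
```

Request:
send_rows([
  [0,0,0,0,0,0],
  [0,0,0,0,0,0],
  [0,0,0,0,0,0],
  [0,0,0,0,0,0],
  [0,0,0,0,0,0],
  [0,0,0,0,0,0],
], gripper=8, force=25)

```text
time_s: 3.3
position: [0.5332, 0.2051, 0.0677]
orientation: [3.141, 0.0, 2.241]
ft_force: [-4.9, -1.5, 5.9]
gripper_width: 0.0139
grip_force: 29.5
```

Request:
send_rows([
  [0,0,0,0,0,-0.14],
  [0,0,0,0,0,-0.28],
  [0,0,0,0,0,-0.42],
  [0,0,0,0,0,-0.56],
  [0,0,0,0,0,-0.7],
  [0,0,0,0,0,-0.84],
  [0,0,0,0,0,-0.98],
  [0,0,0,0,0,-1.06],
])

```text
time_s: 4.1
position: [0.5329, 0.2044, 0.0678]
orientation: [-3.141, -0.001, -2.978]
ft_force: [-6.7, -5.2, 7.9]
gripper_width: 0.0136
grip_force: 29.7
```

Request:
send_rows([
  [0,0,0,0,0,-0.04],
  [0,0,0,0,0,-0.08],
  [0,0,0,0,0,-0.1],
  [0,0,0,0,0,-0.1],
  [0,0,0,0,0,-0.1],
])

```text
time_s: 4.6
position: [0.5329, 0.2043, 0.0678]
orientation: [-3.141, -0.001, -2.884]
ft_force: [-7.0, -4.7, 8.1]
gripper_width: 0.0137
grip_force: 30.5
```

```bash
python3 -c "
from h import *
o=sensors.observe();print(o['torque'],o['orientation'],o['ft_force'])"
```

```text
[-0.74798166  1.13621951 -0.60419087] [-3.14080661e+00 -7.53658715e-04 -2.88390266e+00] [-7.03155104 -4.65100034  8.082614  ]
```

The moment of -0.6 N m against 0.05 N m friction shows the clamp is on its stop. I release and lift.

Request:
send_rows([
  [0,0,0,0,0,0],
  [0,0,0,0,0,0],
  [0,0,0,0,0,0],
  [0,0,0,0,0,0],
  [0,0,-40,0,0,0],
  [0,0,-80,0,0,0],
  [0,0,-110,0,0,0],
  [0,0,-110,0,0,0],
], gripper=50)

```text
time_s: 5.4
position: [0.5352, 0.2058, 0.1819]
orientation: [3.141, 0.01, -2.882]
ft_force: [0.0, 0.4, -0.0]
gripper_width: 0.0497
grip_force: 0.0
```

```bash
python3 -c "
from h import *
o=sensors.observe();print(o['ft_force'])
go(.477,-.2795,.17,1.394)"
```

```text
[ 0.00330995  0.3592365  -0.00756839]
move [180.8, -454.2, 9.9] [0.01, 0.006, 2.007]
```

Request:
send_rows([
  [20,-50,0,0,0,0.15],
  [40,-100,0,0,0,0.3],
  [60,-150,0,0,0,0.45],
  [80,-200,0,0,0,0.6],
  [100,-250,0,0,0,0.75],
  [120,-300,0,0,0,0.9],
  [140,-350,0,0,0,1.05],
  [160,-400,0,0,0,1.2],
], gripper=75)

```text
time_s: 6.2
position: [0.4839, -0.1938, 0.1753]
orientation: [-3.141, -0.001, 2.195]
ft_force: [0.7, -0.5, 0.3]
gripper_width: 0.0748
grip_force: 0.0
```

```bash
python3 -c "
from h import *
go(.477,-.2795,.15,1.394)"
```

```text
move [-65.5, -55.7, 25.3] [-0.0, -0.001, 0.801]
```

Request:
send_rows([
  [-50,-40,10,0,0,0.15],
  [-65,-56,25,0,0,0.3],
  [-65,-56,25,0,0,0.45],
  [-65,-56,25,0,0,0.6],
  [-65,-56,25,0,0,0.75],
  [-65,-56,25,0,0,0.8],
  [-65,-56,25,0,0,0.8],
  [-65,-56,25,0,0,0.8],
])

```text
time_s: 7.0
position: [0.4776, -0.2774, 0.1504]
orientation: [-3.141, -0.0, 1.403]
ft_force: [0.3, -0.1, 0.9]
gripper_width: 0.0748
grip_force: 0.0
```

```bash
python3 -c "
from h import *
go(.477,-.2795,.052,1.394)
for c in('top','scene'):
    globals()[c]=cams.snapshot(c)[:,:,::-1]
cv2.imwrite('pics/c4.png',np.hstack([cv2.resize(top[150:250,180:280],(400,400),interpolation=2),cv2.resize(scene[160:260,140:240],(400,400),interpolation=2)]))"
```

```text
move [-2.2, -0.2, 98.4] [-0.001, -0.0, 0.009]
```

View pics/c4.png

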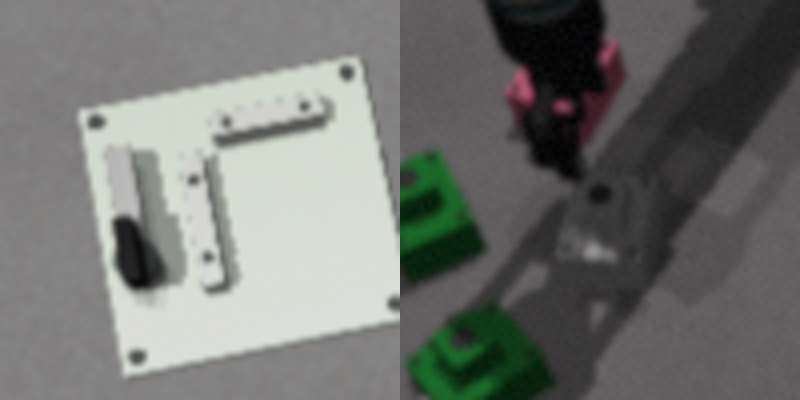

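Left half: the clamp arm at (125,180) lies parallel to the left fence and outside it, so the corner is clear. Right half: the gripper is above the aluminium boss at (600,195). I descend and grip.

Request:
send_rows([
  [-2,0,40,0,0,0.01],
  [-2,0,80,0,0,0.01],
  [-2,0,97,0,0,0.01],
  [-2,0,97,0,0,0.01],
  [-2,0,97,0,0,0.01],
])

```text
time_s: 7.6
position: [0.4778, -0.2797, 0.0548]
orientation: [3.141, 0.0, 1.391]
ft_force: [-0.4, 0.9, 0.7]
gripper_width: 0.0749
grip_force: 0.0
```

Request:
send_rows([
  [0,0,0,0,0,0],
  [0,0,0,0,0,0],
  [0,0,0,0,0,0],
  [0,0,0,0,0,0],
  [0,0,0,0,0,0],
  [0,0,0,0,0,0],
  [0,0,0,0,0,0],
], gripper=25, force=60)

```text
time_s: 8.3
position: [0.4782, -0.28, 0.0556]
orientation: [3.139, 0.001, 1.391]
ft_force: [-0.3, -0.4, 6.1]
gripper_width: 0.0367
grip_force: 63.4
```

Request:
send_rows([
  [0,0,-30,0,0,0],
  [0,0,-60,0,0,0],
  [0,0,-95,0,0,0],
  [0,0,-95,0,0,0],
  [0,0,-95,0,0,0],
])

```text
time_s: 8.8
position: [0.4771, -0.2793, 0.1479]
orientation: [-3.141, -0.001, 1.391]
ft_force: [0.1, 0.1, -6.1]
gripper_width: 0.0369
grip_force: 62.6
```

```bash
python3 -c "
from h import *
o=sensors.observe();print(o['ft_force'],o['gripper_width'])
go(.5825,.1133,.15,1.818)"
```

```text
[ 0.08041377  0.11064105 -6.09243547] 0.03694891010911964
move [405.1, 33.4, -2.0] [-0.001, -0.001, -0.427]
```

Weight of 6.1 N, so the housing is held.

Request:
send_rows([
  [30,2,-2,0,0,0],
  [70,5,-2,0,0,-0.05],
  [120,10,-2,0,0,-0.1],
  [170,14,-2,0,0,-0.15],
  [220,18,-2,0,0,-0.2],
  [270,22,-2,0,0,-0.3],
  [320,26,-2,0,0,-0.4],
  [360,30,-2,0,0,-0.427],
])

```text
time_s: 9.6
position: [0.57, 0.072, 0.1473]
orientation: [-3.136, -0.001, 1.822]
ft_force: [1.0, -1.8, -4.3]
gripper_width: 0.0366
grip_force: 62.5
```

Request:
send_rows([
  [25,2,0,0,0,0],
  [40,3,0,0,0,0],
  [45,3,0,0,0,0],
  [45,3,0,0,0,0],
])

```text
time_s: 10.0
position: [0.5627, 0.1133, 0.1498]
orientation: [-3.14, 0.0, 1.818]
ft_force: [0.2, -0.5, -5.6]
gripper_width: 0.0369
grip_force: 62.9
```

```bash
python3 -c "
from h import *
go(.5825,.1133,.075,1.818)
for c in('top','scene'):
    globals()[c]=cams.snapshot(c)[:,:,::-1]
cv2.imwrite('pics/c5.png',np.hstack([cv2.resize(top[150:250,180:280],(400,400),interpolation=2),cv2.resize(scene[180:280,270:370],(400,400),interpolation=2)]))"
```

```text
move [-4.8, 19.4, 74.8] [-0.002, 0.0, -0.0]
```

View pics/c5.png

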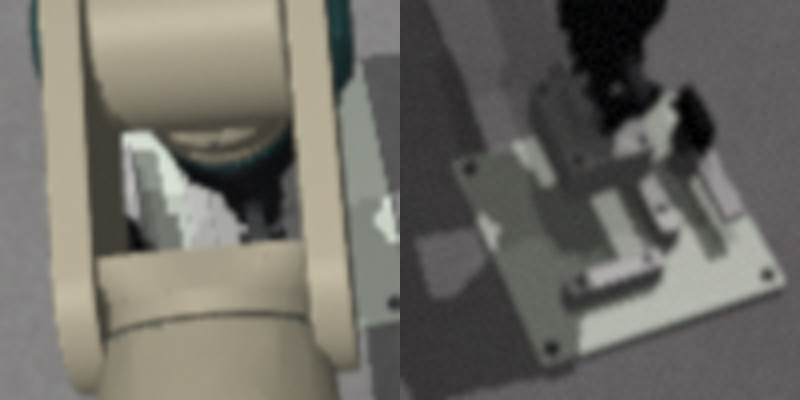

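Right half: the housing at (590,130) hangs over the plate, inside both fences (far fence at (610,280), left fence at (655,215)). I lower it.

Request:
send_rows([
  [-5,19,10,0,0,0],
  [-5,19,30,0,0,0],
  [-5,19,55,0,0,0],
  [-5,19,72,0,0,0],
  [-5,19,72,0,0,0],
  [-5,19,72,0,0,0],
])

```text
time_s: 10.7
position: [0.5832, 0.1125, 0.0796]
orientation: [3.141, 0.0, 1.816]
ft_force: [-0.0, -0.4, -5.2]
gripper_width: 0.0368
grip_force: 63.4
```

Request:
send_rows([
  [0,0,4,0,0,0],
  [0,0,8,0,0,0],
  [0,0,10,0,0,0],
  [0,0,10,0,0,0],
  [0,0,10,0,0,0],
])

```text
time_s: 11.2
position: [0.583, 0.1136, 0.0692]
orientation: [3.141, -0.0, 1.818]
ft_force: [-0.3, -0.9, -5.1]
gripper_width: 0.0365
grip_force: 63.6
```

Request:
send_rows([
  [0,0,1,0,0,0],
  [0,0,2,0,0,0],
  [0,0,2,0,0,0],
  [0,0,2,0,0,0],
])

```text
time_s: 11.6
position: [0.5833, 0.1136, 0.0677]
orientation: [3.14, 0.0, 1.818]
ft_force: [-0.3, 0.4, -0.9]
gripper_width: 0.0369
grip_force: 64.0
```

Request:
send_rows([
  [2,2,0.5,0,0,0],
  [4,4,0.5,0,0,0],
  [6,6,0.5,0,0,0],
  [8,8,0.5,0,0,0],
  [8,8,0.5,0,0,0],
])

```text
time_s: 12.1
position: [0.5897, 0.1237, 0.0677]
orientation: [3.139, 0.0, 1.818]
ft_force: [0.0, -0.9, 4.6]
gripper_width: 0.0365
grip_force: 64.9
```

Request:
send_rows([
  [1,0,0,0,0,0],
  [2,0,0,0,0,0],
  [3,0,0,0,0,0],
  [3,0,0,0,0,0],
])

```text
time_s: 12.5
position: [0.5889, 0.1263, 0.0677]
orientation: [3.139, 0.0, 1.818]
ft_force: [-0.1, -1.8, 5.1]
gripper_width: 0.0368
grip_force: 64.9
```

Request:
send_rows([
  [0,1,0,0,0,0],
  [0,2,0,0,0,0],
  [0,3,0,0,0,0],
  [0,3,0,0,0,0],
])

```text
time_s: 12.9
position: [0.5916, 0.1273, 0.0677]
orientation: [3.14, -0.0, 1.818]
ft_force: [-1.5, -0.6, 7.1]
gripper_width: 0.0368
grip_force: 65.0
```

```bash
cat >> h.py <<'E'
def rep():
    o=sensors.observe();c,s=np.cos(.247),np.sin(.247);F=np.array([[c,s],[-s,c]])
    print("in fixture: pos mm",np.round(F@(o["position"][:2]-[.5861,.1152])*1000,1),"z",o["position"][2],"force",np.round(F@o["ft_force"][:2],1),round(o["ft_force"][2],1),"yaw",o["orientation"][2],"torque",np.round(o["torque"],2),o["gripper_width"],o["grip_force"])
E
python3 -c "
from h import *
rep()"
```

```text
in fixture: pos mm [ 8.3 10.4] z 0.0676935905660145 force [-1.6 -0.2] 7.1 yaw 1.8180016690640441 torque [-0.13  0.2  -0.04] 0.03680494809327808 65.02257227897644
```

Request:
send_rows([
  [0.5,0,0,0,0,0],
  [1,0,0,0,0,0],
  [1,0,0,0,0,0],
])

```text
time_s: 13.2
position: [0.5915, 0.1279, 0.0677]
orientation: [3.139, 0.001, 1.818]
ft_force: [0.4, -2.0, 5.4]
gripper_width: 0.0368
grip_force: 64.9
```

Request:
send_rows([
  [0,0.5,0,0,0,0],
  [0,1,0,0,0,0],
  [0,1,0,0,0,0],
])

```text
time_s: 13.5
position: [0.5921, 0.1283, 0.0677]
orientation: [3.14, 0.0, 1.818]
ft_force: [-2.6, -2.2, 7.1]
gripper_width: 0.0371
grip_force: 65.1
```

```bash
python3 -c "
from h import *
rep()"
```

```text
in fixture: pos mm [ 9.  11.2] z 0.06767800934613132 force [-3.1 -1.5] 7.1 yaw 1.8178073040696612 torque [-0.27  0.41 -0.05] 0.037134715937632075 65.11314511299133
```

Request:
send_rows([
  [0.5,0,0,0,0,0],
  [1,0,0,0,0,0],
  [1,0,0,0,0,0],
])

```text
time_s: 13.8
position: [0.592, 0.1284, 0.0677]
orientation: [3.14, 0.002, 1.817]
ft_force: [-1.1, -4.6, 6.3]
gripper_width: 0.0366
grip_force: 65.1
```

Request:
send_rows([
  [0,0.5,0,0,0,0],
  [0,1,0,0,0,0],
  [0,1,0,0,0,0],
])

```text
time_s: 14.1
position: [0.5921, 0.1284, 0.0677]
orientation: [-3.14, 0.001, 1.817]
ft_force: [-8.0, -6.7, 10.2]
gripper_width: 0.0369
grip_force: 65.5
```

```bash
python3 -c "
from h import *
rep()"
```

```text
in fixture: pos mm [ 9.1 11.3] z 0.06771677108122368 force [-9.4 -4.5] 10.2 yaw 1.8173128947914967 torque [-0.97  1.06  0.  ] 0.036878544130984535 65.5040967464447
```

Request:
send_rows([
  [0.5,0,0,0,0,0],
  [1,0.5,0,0,0,0],
  [1.5,0.5,0,0,0,0],
  [1.5,0.5,0,0,0,0],
  [1.5,0.5,0,0,0,0],
])

```text
time_s: 14.6
position: [0.5922, 0.1284, 0.0678]
orientation: [-3.139, 0.004, 1.817]
ft_force: [-9.2, -12.0, 11.4]
gripper_width: 0.0368
grip_force: 65.7
```

```bash
python3 -c "
from h import *
rep();print(sensors.observe()['orientation'])
for c in('top','scene'):
    globals()[c]=cams.snapshot(c)[:,:,::-1]
cv2.imwrite('pics/c6.png',np.hstack([cv2.resize(top[150:250,180:280],(400,400),interpolation=2),cv2.resize(scene[180:280,270:370],(400,400),interpolation=2)]))"
```

```text
in fixture: pos mm [ 9.1 11.4] z 0.06778059771490272 force [-11.9  -9.4] 11.4 yaw 1.8165349834743054 torque [-1.87  1.31  0.11] 0.03677379349094213 65.66547811031342
[-3.13916287  0.00383848  1.81653498]
```

View pics/c6.png

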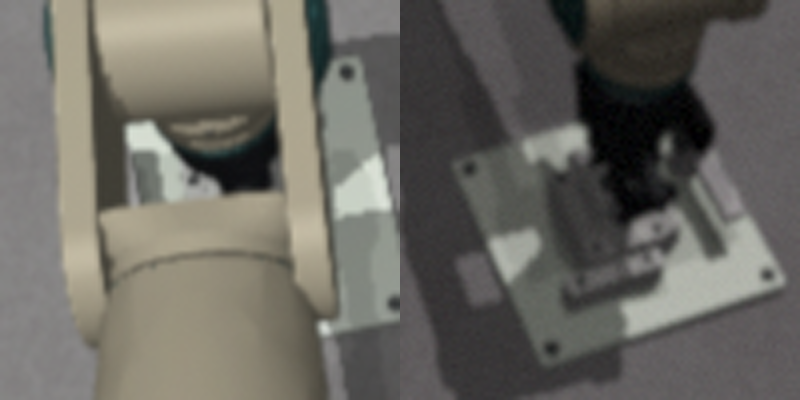

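The right half shows the housing seated in the corner, against the far fence at (610,280) and the left fence at (655,235). Both push forces (12 N and 9 N) rise with no further travel. I hand it in.

Request:
send_rows([
  [0,0,0,0,0,0],
  [0,0,0,0,0,0],
  [0,0,0,0,0,0],
])

```text
time_s: 15.0
position: [0.5922, 0.1284, 0.0678]
orientation: [-3.139, 0.004, 1.817]
ft_force: [-8.6, -11.7, 10.9]
gripper_width: 0.0365
grip_force: 65.7
```

```bash
python3 -c "
from h import *
rep();print(ticket.job_done())"
```

```text
in fixture: pos mm [ 9.1 11.4] z 0.06775268307199854 force [-11.2  -9.2] 10.9 yaw 1.8165381369408498 torque [-1.81  1.32  0.07] 0.03654173977247965 65.66539406776428
the job is handed in; nothing more can be done
None
```

The clamp is turned to its stop, and the aluminium housing is still gripped and pressed into the corner with about 11 N towards the far fence and 9 N towards the left fence at the wrist; the job was handed in at 15 s and no verdict came back.

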